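# Pin the tube rotator's wheel for loading

### The job

Lock the tube rotator's wheel so that it cannot swing round while tubes are loaded: take the lock pin from its parking lug, stand it in the guide over the rim, and gently turn the wheel by its rim until the one notch in the rim comes up under the guide, where the pin must end fully home in the notch. Leave the pin released, and do not disturb the things around.

Things in the scene. Friction and masses are not known exactly. Their poses are not given: they have to be found in the camera images.
- rotator: Tube rotator fixed to the desk, base 205x160 mm. Origin on the desk under the wheel's centre; own x runs along the axle away from the robot, y to its left, z up. Upright wheel: disc of radius 80, 14 thick (x -7 to 7), centre 115 up, tubes on its front inside radius 60. White housing behind it: x 45 to 115, y -55 to 55, top 145 up. A 26 wide bracket (x 47 to 65, to 217 up) carries the guide.
- guide (a point): centre of the mouth of the pin guide's upright bore, 220 mm above the desk. The guide is an aluminium block, 32x32 and 22 mm high, straight over the top of the wheel's rim (3 mm gap); through bore 13.4 mm wide
- rim_top (a point): fixed point in space at the top of the wheel's rim (centre of its 14 mm width, 80 mm above the axle), 25 mm under the guide's mouth. It does not turn with the wheel
- axle (a point): centre of the wheel, on its axle. The wheel turns either way without end; drag at the rim about 1 N, so it stays where it is left. Light bearings: 6 to 8 N a finger is ample, over 15 too much. Its rim is smooth but for one notch, at first hidden low on the robot's right (100 to 170 degrees from the top): moving the wheel's top to the robot's left brings it up the short way
- notch_home (a point): fixed point: where the pin's tip is when fully home, 185 mm above the desk and 10 mm below rim_top. The notch is cut straight across the rim, 10 deep, 13 wide at its mouth, 8 at its flat floor. A pin that stands in the guide rides on the rim and falls some way in as the notch comes under it; its taper may catch on a flank and then needs a push of a few N to bring the wheel true
- lock_pin: loose lock pin, about 60 g, upright. Origin at the centre of its tip, z up. Steel shank 12 mm thick and 37 long, its last 9 tapering to a flat tip 7 wide; above it a round black knob 24 wide and 18 high (37 to 55 above the tip). Starts hanging by the knob in the parking lug at the housing's right side, tip 118 above the desk, lug top 155; it lifts straight out
- timer: white kitchen-style timer, 66x66x19 mm, bystander, leave it where it is; origin at the centre of its underside
- marker: marker pen lying on the desk, 17x135x16 mm, bystander, leave it where it is; origin at the centre of its underside
- well_plate: white well plate, 86x128x13 mm, bystander, leave it where it is; origin at the centre of its underside
- pipette: grey and white pipette lying on the desk, 30x253x54 mm, bystander, leave it where it is; origin at the centre of its underside
- masking_tape: roll of masking tape, 104 mm wide, 25 high, bystander, leave it where it is; origin at the centre of its underside
- coverslips: small white box, 32x32x16 mm, bystander, leave it where it is; origin at the centre of its underside
- dropper_bottle: brown dropper bottle, 33 mm wide, 102 high, bystander, leave it where it is; origin at the centre of its underside

How it is judged:
By the outcome, as a careful person would: the job done as asked, in the order asked, and still so for the second after the job is handed in, with the robot touching nothing.
It also fails if it takes over 69 s, if anything falls off the work surface, if the arm or the gripper's body presses on something with over 40 N, if the wrist force passes 120 N, or if a joint passes its speed limit or range.

### The arm

A 6-joint arm with a two-finger parallel gripper is mounted at the origin on a cart in front of the work surface, level with it; the furniture and walls round the work are solid. World frame = base frame: x ahead of the robot, y to its left, z up, the work surface at z = 0. Lengths are in m, angles in rad, forces in N, time in s.
With the tool pointing down it reaches from about 0.3 to 0.875 m from the base axis. Payload 4.2 kg.
Tool frame: the origin (TCP) lies midway between the tips of the shut fingers; the grasp point (between the pads) lies tcp_to_grasp behind it (tcp_to_grasp is the distance from the TCP to the grasp point, in m); z points along the fingers, y is the line along which they close (so a half turn about z gives the same grasp; the last joint's range is limited). The gripper opens to 85 mm and grips with 20 to 120 N. Pads are 22 mm wide; open, the fingers measure 114 mm over their backs; the gripper's body (76 mm by 85 mm) begins 54 mm behind the grasp point. The pads swing forward as they close: fully open they stand 13 mm farther back than shut.
Start: joints at [-1.122, 0.32, 1.565, -0, 1.257, -0.02], TCP at [0.26, -0.513, 0.231] pointing down, gripper open.
Joint ranges: [-3.11, 3.11], [-0.84, 2.01], [0.21, 2.61], [-1.34, 4.49], [0.05, 2.63], [-2.56, 2.56]. Speed limits (rad/s): [2.57, 2.57, 3.14, 3.14, 3.14, 3.14].

### API

Orientations are given as a 3x3 rotation matrix whose columns are the frame's x, y, z axes.
In Python, from station import get_obs, grab_frame, close_job, tcp_to_grasp gives the robot as it stands. The module is installed in compiled form; this text tells all that it offers.
- The arm moves only by the shell command python3 -m handwheel 'ROWS'. ROWS is a JSON object whose one key "commands" holds a list of rows, each an object with "xyz": the shift along the tool's x, y, z in m, a list of three; "turn": the turn about the tool's z in rad; "grip": the finger opening in m, from 0 to 0.0854. In form: {"commands": [{"xyz": [x, y, z], "turn": turn, "grip": grip}, ...]}. A call has 1 to 12 rows; each row shifts and turns the commanded pose from where the row before left it, along the tool's axes as they then stand; what a row does not reach is not made up. A row lasts 1/8 s, in which the tool goes at most 62.5 mm and 10.7 degrees, less where a joint would pass 70% of its speed; a pose out of reach is approached as far as the arm can. A call with a gripper value outside its range is refused whole. The fingers move at their own pace and stop on an object; the grip force is fixed at half the most. Time passes only in rows, so rows that do not move let the fingers close. It gives the time, the measured TCP pose, the force, the opening and the grip force at its end, in the units of the state.
- get_obs(): the state, without advancing time (a new reading comes with each control period).
- grab_frame(name): name is "scene" or "top"; returns a dict with "pixels" (420x560x3 uint8, red, green, blue), "camera_matrix" (3x3 intrinsics, pixels), "D" ([k1, k2, p1, p2, k3] as OpenCV has them; the pictures are not rectified), "R" (3x3) and "t" (3): a world point X has camera coordinates R X + t. Camera axes: x right, y down, z forward; pixel columns grow to the right and rows downward; lengths in m; the calibration is good to about 2 mm. A picture is of the moment at which its call begins. There is no depth.
- close_job(): hands the job in; it is judged then, once.
The state is a dict: "time": time; "joint_pos": joint angles; "joint_vel": joint speeds; "joint_torque": joint torques, N m; "tool_pos": TCP position; "tool_rot": TCP orientation; "contact_force": force on the tool from outside, world axes, zero at the start; "moment": the same for the moment, N m; "opening": finger opening in m; "grip_force": force on a finger pad.
Only numpy, scipy, OpenCV 4.12 (cv2) and the standard library are available. Lean on these libraries where they do the work, as an engineer would, in place of code of your own. Each camera call takes 0.05 s, during which the arm holds its last target. There are 200 camera calls.

## Working session

There is one attempt and no reset: what is moved stays moved. The work goes in short steps, Python scripts to look and compute and a shell command to move; the robot and the scene stay as the last step left them, time stands still between calls to the robot, and variables do not carry over. Pictures are saved under pics/ and viewed, at most 10 in all, crops included, and the job is handed in when it is done.

```bash
mkdir -p pics
cat > h.py <<'E'
import numpy as np, cv2
from station import get_obs, grab_frame, tcp_to_grasp
def snap(n,f):
    d=grab_frame(n); cv2.imwrite(f,d["pixels"][:,:,::-1]); np.savez(f[:-4]+'.npz',**d); return d
def ray(d,uv):
    K=np.array(d["camera_matrix"],float);R=np.array(d["R"]);t=np.array(d["t"])
    p=cv2.undistortPoints(np.array(uv,float).reshape(-1,1,2),K,np.array(d["D"],float)).reshape(-1,2)
    v=np.c_[p,np.ones(len(p))]@R
    return -R.T@t, v/np.linalg.norm(v,axis=1)[:,None]
def onz(d,uv,z):
    c,v=ray(d,uv); return c+v*((z-c[2])/v[:,2])[:,None]
def tri(d1,a,d2,b):
    c1,v1=ray(d1,a);c2,v2=ray(d2,b);v1=v1[0];v2=v2[0]
    s=np.linalg.lstsq(np.c_[v1,-v2],c2-c1,rcond=None)[0]
    p,q=c1+s[0]*v1,c2+s[1]*v2
    return (p+q)/2,np.linalg.norm(p-q)
def proj(d,X):
    return cv2.projectPoints(np.array(X,float).reshape(-1,1,3),cv2.Rodrigues(np.array(d["R"]))[0],np.array(d["t"],float),np.array(d["camera_matrix"],float),np.array(d["D"],float))[0].reshape(-1,2)
E
python3 - <<'E'
from h import *
np.set_printoptions(precision=4,suppress=True)
a=snap("scene","pics/s0.png");b=snap("top","pics/t0.png")
for d in(a,b): print(ray(d,[[280,210]]))
o=get_obs();print(o,tcp_to_grasp)
E
```

```text
(array([-0.257 ,  0.7478,  0.803 ]), array([[ 0.6153, -0.6071, -0.5028]]))
(array([ 0.3132, -0.0066,  1.4312]), array([[ 0.1238,  0.0053, -0.9923]]))
{'time': 0.1, 'joint_pos': array([-1.122 ,  0.3202,  1.5656, -0.    ,  1.2574, -0.02  ]), 'joint_vel': array([ 0.0014, -0.0004, -0.0031,  0.    , -0.0018,  0.0007]), 'joint_torque': array([  0.0003, -41.641 , -23.4705,  -0.0001,   0.005 ,  -0.    ]), 'tool_pos': array([ 0.2596, -0.5126,  0.2306]), 'tool_rot': array([[ 0.8921,  0.4518, -0.0007],
       [ 0.4518, -0.8921,  0.0014],
       [ 0.    , -0.0016, -1.    ]]), 'contact_force': array([-0.6684,  0.833 , -0.6839]), 'moment': array([0.0145, 0.0232, 0.0284]), 'grip_force': 0.0, 'opening': 0.08556260270447513} 0.0187
```

View pics/s0.png

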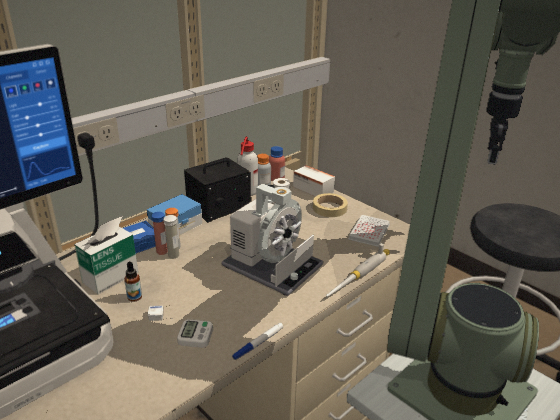

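View pics/t0.png

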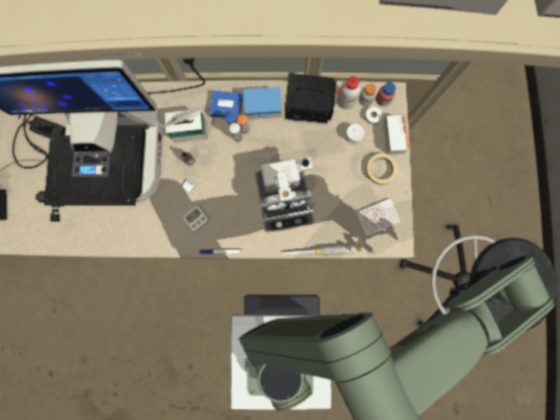

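The scene view shows the rotator at about (278,235). In the top view it sits at about (286,193), and the pin knob is probably at (306,163). I'll enlarge both areas.

Run:
```python
import cv2,numpy as np
a=cv2.imread('pics/s0.png')[170:295,215:330];b=cv2.imread('pics/t0.png')[145:240,240:330]
A=cv2.resize(a,None,fx=4,fy=4,interpolation=cv2.INTER_CUBIC);B=cv2.resize(b,None,fx=3.7,fy=3.7,interpolation=cv2.INTER_CUBIC)
c=np.zeros((500,800,3),np.uint8);c[:,:460]=A[:500];c[:B.shape[0],462:462+B.shape[1]]=B[:, :338];cv2.imwrite('pics/c0.png',c);print(A.shape,B.shape)
```

```text
(500, 460, 3) (352, 333, 3)
```

View pics/c0.png

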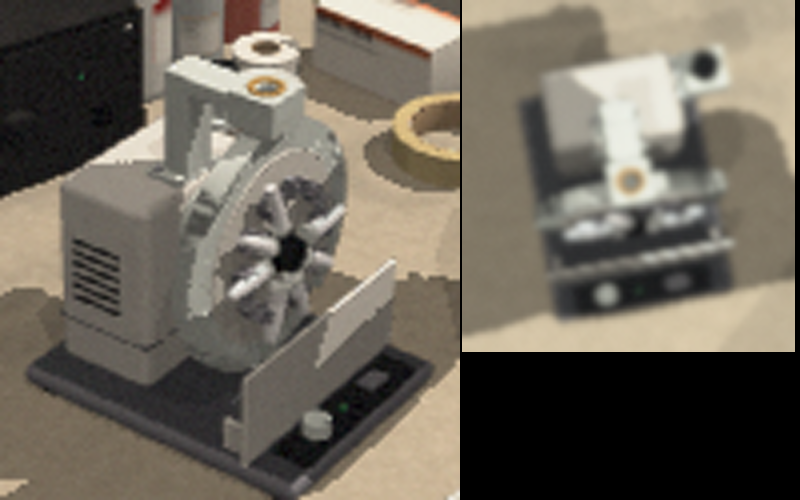

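The crop shows the brass bore ring at scene (282,192) and top (285,194). The black knob is at top (306,163), hidden in the scene view. A clear guard stands in front of the wheel.

Run:
```python
from h import *
np.set_printoptions(precision=4,suppress=True)
a=dict(np.load('pics/s0.npz'));b=dict(np.load('pics/t0.npz'))
def ringc(d,x0,x1,y0,y1):
    p=d["pixels"].astype(int)[y0:y1,x0:x1]
    m=(p[:,:,0]-p[:,:,2]>35)
    ys,xs=np.nonzero(m); print(m.sum(),xs.min()+x0,xs.max()+x0,ys.min()+y0,ys.max()+y0)
    return [(xs.min()+xs.max())/2+x0,(ys.min()+ys.max())/2+y0]
ga=ringc(a,272,292,184,200);gb=ringc(b,279,292,187,200)
print(ga,gb)
print(tri(a,[ga],b,[gb]), onz(a,[ga],.22),onz(b,[gb],.22))
p=b["pixels"].astype(int)[154:172,298:314].sum(2); w=np.clip(260-p,0,None); 
n,l,s,c=cv2.connectedComponentsWithStats((w>0).astype(np.uint8)); print(s,c+[298,154])
ys,xs=np.mgrid[154:172,298:314]; i=1+np.argmax(s[1:,4]); ww=w*(l==i); k=[(ww*xs).sum()/ww.sum(),(ww*ys).sum()/ww.sum()]
print(k,onz(b,[k],.173))
# base outline: dark pixels
q=b["pixels"].astype(int)[210:236,255:325]
# base corners by eye (front-left, front-right, back-left?) 
for n_,uv in dict(FL=[(560-462)/3.7+240,320/3.7+145],FR=[(732-462)/3.7+240,290/3.7+145],BL=[(522-462)/3.7+240,98/3.7+145]).items(): print(n_,onz(b,[uv],.012))
for n_,uv in dict(gL=[548,268],gR=[730,242]).items(): print(n_,onz(b,[[(uv[0]-462)/3.7+240,uv[1]/3.7+145]],.09))
# guard top corners in the scene (crop 245,377 left; 395,262 right) vs top
tb=lambda u,v:[[(u-462)/3.7+240,v/3.7+145]]
print(tri(a,[[215+245/4,170+377/4]],b,tb(552,275)),tri(a,[[215+395/4,170+262/4]],b,tb(728,243)))
```

```text
42 272 291 184 198
44 281 289 190 197
[np.float64(281.5), np.float64(191.0)] [np.float64(285.0), np.float64(193.5)]
(array([ 0.5107, -0.0138,  0.2241]), np.float64(0.000938676578536261)) [[ 0.5166 -0.019   0.22  ]] [[ 0.511  -0.0141  0.22  ]]
[[  0   0  16  18 257]
 [  4   5   6   7  31]] [[305.5837 162.5331]
 [304.8065 162.2258]]
[np.float64(304.9644475426978), np.float64(162.29452771000348)] [[ 0.6121 -0.0733  0.173 ]]
FL [[0.4198 0.0447 0.012 ]]
FR [[ 0.4464 -0.1067  0.012 ]]
BL [[0.6188 0.0801 0.012 ]]
gL [[0.4573 0.0521 0.09  ]]
gR [[ 0.4793 -0.0998  0.09  ]]
(array([0.4543, 0.0508, 0.0799]), np.float64(0.004826282639141355)) (array([ 0.4797, -0.0987,  0.0811]), np.float64(0.00026627659061507917))
```

```bash
python3 -m handwheel '{"commands": [{"xyz":[0,0,-0.006],"turn":-0.16,"grip":0.06},{"xyz":[0,0,-0.006],"turn":-0.16,"grip":0.06},{"xyz":[0,0,-0.006],"turn":-0.16,"grip":0.06},{"xyz":[0,0,-0.006],"turn":-0.16,"grip":0.06},{"xyz":[0,0,-0.006],"turn":-0.16,"grip":0.06},{"xyz":[0,0,-0.006],"turn":-0.16,"grip":0.06},{"xyz":[0,0,-0.006],"turn":-0.16,"grip":0.06},{"xyz":[0,0,-0.006],"turn":-0.157,"grip":0.06}]}'
cat >> h.py <<'E'
np.set_printoptions(precision=4,suppress=True)
def to(P):
    o=get_obs(); R=o["tool_rot"]; print("t",o["time"],"tcp",o["tool_pos"],"yawY",np.degrees(np.arctan2(R[1,1],R[0,1])),"tool shift",R.T@(np.array(P)-o["tool_pos"]),"F",o["contact_force"],"grip",o["opening"],o["grip_force"])
E
python3 -c "
from h import *
to([.612,-.0733,.24])"
```

```text
time: 1.1
tool_pos: [0.2597, -0.5127, 0.279]
tool_rot: [[-0.179, 0.984, -0.0], [0.984, 0.179, 0.001], [0.001, -0.0, -1.0]]
contact_force: [-1.0, -0.3, -0.3]
opening: 0.0599
grip_force: 0.0
t 1.1 tcp [ 0.2597 -0.5127  0.279 ] yawY 10.324685954864314 tool shift [0.3691 0.4254 0.0393] F [-1.0346 -0.2731 -0.2528] grip 0.05993370432605655 0.0
```

```bash
python3 -m handwheel '{"commands": [{"xyz":[0.031,0.035,0],"turn":0,"grip":0.06},{"xyz":[0.031,0.035,0],"turn":0,"grip":0.06},{"xyz":[0.031,0.035,0],"turn":0,"grip":0.06},{"xyz":[0.031,0.035,0],"turn":0,"grip":0.06},{"xyz":[0.031,0.035,0],"turn":0,"grip":0.06},{"xyz":[0.031,0.035,0],"turn":0,"grip":0.06},{"xyz":[0.031,0.035,0],"turn":0,"grip":0.06},{"xyz":[0.031,0.035,0],"turn":0,"grip":0.06},{"xyz":[0.031,0.035,0],"turn":0,"grip":0.06},{"xyz":[0.031,0.035,0],"turn":0,"grip":0.06},{"xyz":[0.031,0.035,0],"turn":0,"grip":0.06},{"xyz":[0.028,0.04,0],"turn":0.006,"grip":0.06}]}'
python3 - <<'E'
from h import *
to([.612,-.0733,.24])
a=snap("scene","pics/s1.png");b=snap("top","pics/t1.png")
A=cv2.resize(cv2.imread('pics/s1.png')[120:270,200:340],None,fx=3,fy=3,interpolation=cv2.INTER_CUBIC)
B=cv2.resize(cv2.imread('pics/t1.png')[125:245,245:350],None,fx=3.5,fy=3.5,interpolation=cv2.INTER_CUBIC)
c=np.zeros((450,800,3),np.uint8);c[:,:420]=A;c[:420,425:425+367]=B[:, :367];cv2.imwrite('pics/c1.png',c)
E
```

```text
time: 2.6
tool_pos: [0.6146, -0.0742, 0.279]
tool_rot: [[-0.168, 0.986, -0.001], [0.986, 0.168, -0.0], [-0.0, -0.001, -1.0]]
contact_force: [0.9, 0.2, 0.2]
opening: 0.0597
grip_force: 0.0
t 2.6 tcp [ 0.6146 -0.0742  0.279 ] yawY 9.687311167142543 tool shift [ 0.0014 -0.0023  0.039 ] F [0.851  0.1708 0.2479] grip 0.059748040095814615 0.0
```

View pics/c1.png

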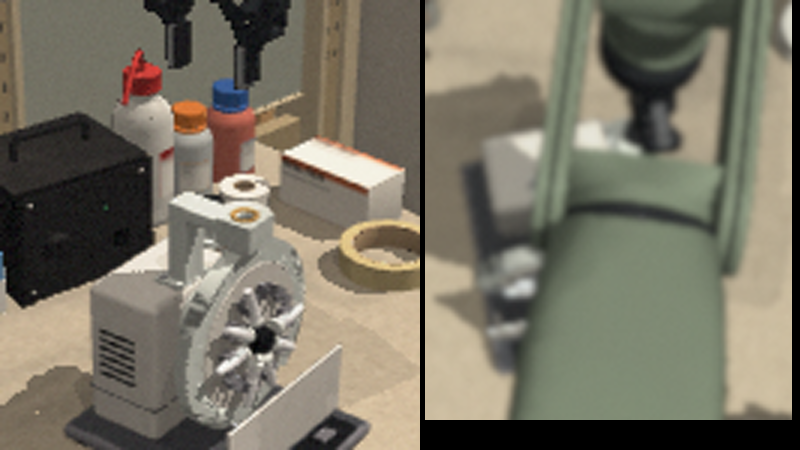

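The view shows the open gripper above the lug area with nothing near it, so I'll descend onto the knob.

```bash
python3 -m handwheel '{"commands": [{"xyz":[0.001,-0.002,0.02],"turn":0,"grip":0.05},{"xyz":[0,0,0.02],"turn":-0.005,"grip":0.05},{"xyz":[0,0,0.02],"turn":0,"grip":0.05},{"xyz":[0,0,0.02],"turn":0,"grip":0.05},{"xyz":[0,0,0.015],"turn":0,"grip":0.05},{"xyz":[0,0,0.01],"turn":0,"grip":0.05},{"xyz":[0,0,0.008],"turn":0,"grip":0.05},{"xyz":[0,0,0.006],"turn":0,"grip":0.05},{"xyz":[0,0,0],"turn":0,"grip":0.05}]}'; python3 -m handwheel '{"commands": [{"xyz":[0,0,0],"turn":0,"grip":0.02},{"xyz":[0,0,0],"turn":0,"grip":0.02},{"xyz":[0,0,0],"turn":0,"grip":0.02},{"xyz":[0,0,0],"turn":0,"grip":0.02},{"xyz":[0,0,0],"turn":0,"grip":0.02}]}'
```

```text
time: 3.82
tool_pos: [0.6118, -0.075, 0.1601]
tool_rot: [[-0.173, 0.985, -0.0], [0.985, 0.173, -0.0], [0.0, -0.0, -1.0]]
contact_force: [0.3, -0.0, -0.4]
opening: 0.0496
grip_force: 0.0
time: 4.45
tool_pos: [0.6136, -0.0749, 0.1615]
tool_rot: [[-0.173, 0.985, 0.005], [0.985, 0.173, -0.0], [-0.001, 0.004, -1.0]]
contact_force: [5.5, 1.5, 3.6]
opening: 0.0215
grip_force: 57.9
```

```bash
python3 -m handwheel '{"commands": [{"xyz":[0,0.0015,-0.002],"turn":0,"grip":0.02},{"xyz":[0,0.0005,-0.003],"turn":0,"grip":0.02},{"xyz":[0,0,-0.005],"turn":0,"grip":0.02}]}'; python3 -m handwheel '{"commands": [{"xyz":[0,0,-0.01],"turn":0,"grip":0.02},{"xyz":[0,0,-0.015],"turn":0,"grip":0.02},{"xyz":[0,0,-0.02],"turn":0,"grip":0.02},{"xyz":[0,0,-0.02],"turn":0,"grip":0.02},{"xyz":[0,0,-0.02],"turn":0,"grip":0.02},{"xyz":[0,0,-0.02],"turn":0,"grip":0.02},{"xyz":[0,0,-0.01],"turn":0,"grip":0.02},{"xyz":[0,0,0],"turn":0,"grip":0.02}]}'
python3 - <<'E'
from h import *
to([.5107,-.0138,.285])
a=snap("scene","pics/s2.png");b=snap("top","pics/t2.png")
A=cv2.resize(cv2.imread('pics/s2.png')[120:270,200:340],None,fx=3,fy=3,interpolation=cv2.INTER_CUBIC)
B=cv2.resize(cv2.imread('pics/t2.png')[125:245,245:350],None,fx=3.5,fy=3.5,interpolation=cv2.INTER_CUBIC)
c=np.zeros((450,800,3),np.uint8);c[:,:420]=A;c[:420,425:425+367]=B[:, :367];cv2.imwrite('pics/c2.png',c)
E
```

```text
time: 4.82
tool_pos: [0.6134, -0.0746, 0.1697]
tool_rot: [[-0.173, 0.985, -0.002], [0.985, 0.173, 0.0], [0.0, -0.002, -1.0]]
contact_force: [3.0, -0.5, -2.7]
opening: 0.0211
grip_force: 57.4
time: 5.82
tool_pos: [0.6135, -0.0748, 0.2864]
tool_rot: [[-0.173, 0.985, 0.001], [0.985, 0.173, -0.0], [-0.001, 0.0, -1.0]]
contact_force: [-0.4, -0.3, -0.8]
opening: 0.0215
grip_force: 57.7
t 5.825 tcp [ 0.6135 -0.0748  0.2864] yawY 9.962666151090069 tool shift [ 0.0778 -0.0907  0.0013] F [-0.3727 -0.3342 -0.7985] grip 0.021464115406009215 57.68629120143686
```

View pics/c2.png

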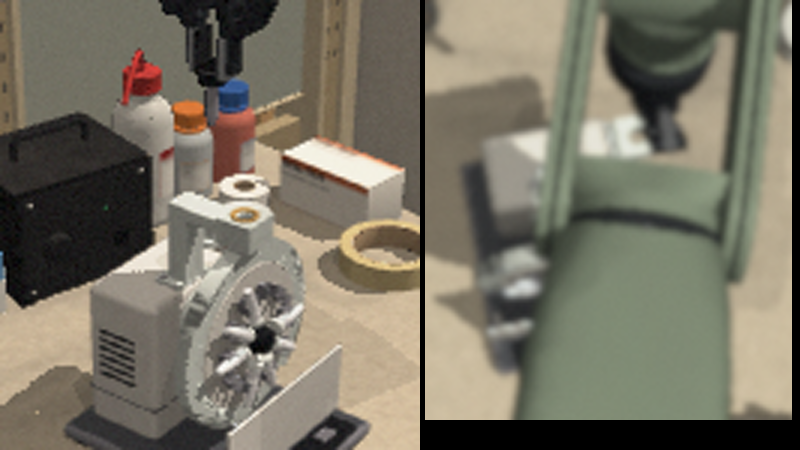

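The crop shows the pin hanging straight from the gripper, with its shank at crop (210,105). The guide ring is at crop (245,214). Next I'll refine the ring centre and carry the pin over the guide.

```bash
python3 -m handwheel '{"commands": [{"xyz":[0.01,-0.011,0],"turn":0,"grip":0.02},{"xyz":[0.01,-0.011,0],"turn":0,"grip":0.02},{"xyz":[0.01,-0.011,0],"turn":0,"grip":0.02},{"xyz":[0.01,-0.011,0],"turn":0,"grip":0.02},{"xyz":[0.01,-0.011,0],"turn":0,"grip":0.02},{"xyz":[0.01,-0.011,0],"turn":0,"grip":0.02},{"xyz":[0.01,-0.012,0],"turn":0,"grip":0.02},{"xyz":[0.008,-0.013,0],"turn":0,"grip":0.02},{"xyz":[0,0,0],"turn":0,"grip":0.02}]}'
python3 - <<'E'
from h import *
to([.5107,-.0138,.285])
a=dict(np.load('pics/s2.npz'))
p=a["pixels"].astype(int)[184:200,273:291]; print((p[:,:,0]-p[:,:,2]))
d=snap("scene","pics/s3.png")
cv2.imwrite('pics/c3.png',cv2.resize(cv2.imread('pics/s3.png')[145:220,240:320],None,fx=8,fy=8,interpolation=cv2.INTER_CUBIC))
E
```

```text
time: 7.05
tool_pos: [0.5098, -0.0132, 0.2856]
tool_rot: [[-0.174, 0.985, 0.0], [0.985, 0.174, -0.0], [-0.0, 0.0, -1.0]]
contact_force: [-0.5, -0.5, -0.5]
opening: 0.0211
grip_force: 57.7
t 7.05 tcp [ 0.5098 -0.0132  0.2856] yawY 10.001967934250219 tool shift [-0.0008  0.0007  0.0006] F [-0.5389 -0.531  -0.4746] grip 0.02112530987110476 57.69094866920682
[[ 17  22  30  21  21  22  21  22  21  20  22  22  21  21  25  29  23  27]
 [ 16  16  16  23  30  28  23  23  21  22  23  24  31  30  22  23  20  26]
 [ 16  16  17  17  18  18  20  18  21  22  16  19  23  25  23  22  17  25]
 [ 17  18  19  22  23  15  16  15  15  16  18  25  26  24  25  25  15  26]
 [ 13  20  14  15  15  15  12  15  15  18  18  18  18  20  24  19  16  30]
 [ 13  13  12  13  20  48  78 101  94  89  70  42  16  17  19  20  23  30]
 [ 13  12  11  20  83 122 102  61  59  73  68  89  85  40  19  17  21  25]
 [ 13  13  17  39 122  81  15  15  13  12  15  51  85  60  19  18  19  16]
 [ 10  13  15  23  87  84  40  13  14  12  23  72 105  49  18  19  16  12]
 [ 11  15  17  18  28  60  86  74  87  76  95  74  50  18  19  16  10  12]
 [  9   8   7  10  15  17  19  28  27  31  29  17  18  14  12  10  10  14]
 [ 10   8   8  10   7   9  10  17  18  14  18  19  16  11  14  12  15  19]
 [  8   7   8   8   9   7   6  10  10  11  15  14  11  13  10  12  12  17]
 [  8   9   9   7   7   8   9   9   7   8   8  12  10  12  12  10  10  18]
 [ 10  10   7   9   9   7  10  10   6   8  12  14  13  12  10  13  11  18]
 [  9   8   8   6   7   6   9   8   7  10  13  12  12  14  12  10  12  11]]
```

View pics/c3.png

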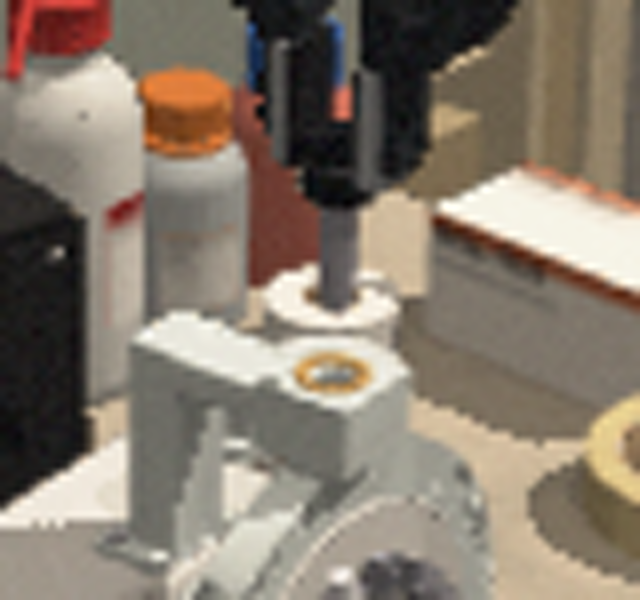

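The pin hangs over the guide: shank axis at u≈281.9, tip at (281.8,182.4). The ring centre is at (281.4,191.1).

Run:
```python
from h import *
from scipy.optimize import least_squares
d=dict(np.load('pics/s3.npz')); T=np.array([.5098,-.0132,.2856]);X=np.array([-.174,.985,0]);Y=np.array([.985,.174,0])
for tip in([281.8,182.4],[281.8,181.8],[281.4,182.4]):
    r=least_squares(lambda p:proj(d,T+p[0]*X+[0,0,p[1]])[0]-tip,[0,-.04]).x
    P=T+r[0]*X+[0,0,r[1]]; print("s,z",r,P)
    for zg in(.22,):
        g=onz(d,[[281.4,191.1]],zg)[0]; e=g-P; print(g,"tool x,y err",e@X,e@Y)
print(proj(d,[.5107,-.0138,.22]),proj(d,T+[0,0,-.0435]), proj(d,T+[0.01,0,-.0435]), proj(d,T+[0,0.01,-.0435]))
```

```text
s,z [ 0.0007 -0.0385] [ 0.5097 -0.0125  0.2471]
[ 0.5164 -0.0185  0.22  ] tool x,y err -0.007057980725177864 0.005545587051037482
s,z [ 0.0008 -0.037 ] [ 0.5097 -0.0124  0.2486]
[ 0.5164 -0.0185  0.22  ] tool x,y err -0.007111975125788135 0.0055455870510375165
s,z [ 0.0023 -0.0379] [ 0.5094 -0.011   0.2477]
[ 0.5164 -0.0185  0.22  ] tool x,y err -0.008623029568446846 0.005545587051037525
[[281.6532 192.618 ]] [[281.9382 184.2508]] [[278.8779 182.7421]] [[278.7561 185.6206]]
```

```bash
python3 -m handwheel '{"commands": [{"xyz":[-0.001,0.001,0.008],"turn":0,"grip":0.02},{"xyz":[0,0,0.008],"turn":0,"grip":0.02},{"xyz":[0,0,0.002],"turn":0,"grip":0.02},{"xyz":[0,0,0.002],"turn":0,"grip":0.02},{"xyz":[0,0,0.002],"turn":0,"grip":0.02},{"xyz":[0,0,0.002],"turn":0,"grip":0.02}]}'; python3 -m handwheel '{"commands": [{"xyz":[0,0,0.002],"turn":0,"grip":0.02}]}'
```

```text
time: 7.85
tool_pos: [0.512, -0.0144, 0.2613]
tool_rot: [[-0.173, 0.985, 0.0], [0.985, 0.173, -0.0], [-0.0, 0.0, -1.0]]
contact_force: [-0.1, 0.6, -0.7]
opening: 0.0212
grip_force: 57.7
time: 7.98
tool_pos: [0.512, -0.0144, 0.2593]
tool_rot: [[-0.173, 0.985, 0.0], [0.985, 0.173, -0.0], [-0.0, 0.0, -1.0]]
contact_force: [-0.4, -0.2, 0.1]
opening: 0.0214
grip_force: 57.7
```

```bash
python3 -m handwheel '{"commands": [{"xyz":[0,0,0.002],"turn":0,"grip":0.02},{"xyz":[0,0,0.002],"turn":0,"grip":0.02}]}';  python3 -m handwheel '{"commands": [{"xyz":[0,0,0.002],"turn":0,"grip":0.02},{"xyz":[0,0,0],"turn":0,"grip":0.02}]}'
```

```text
time: 8.22
tool_pos: [0.5119, -0.0144, 0.2552]
tool_rot: [[-0.173, 0.985, 0.0], [0.985, 0.173, -0.0], [-0.0, 0.0, -1.0]]
contact_force: [0.5, -0.1, 0.1]
opening: 0.0212
grip_force: 57.7
time: 8.48
tool_pos: [0.5118, -0.0143, 0.2531]
tool_rot: [[-0.173, 0.985, -0.0], [0.985, 0.173, -0.0], [0.0, -0.0, -1.0]]
contact_force: [0.1, -0.3, -0.5]
opening: 0.0213
grip_force: 57.7
```

```bash
python3 -c "
from h import *
d=snap('scene','pics/s4.png')
cv2.imwrite('pics/c4.png',cv2.resize(cv2.imread('pics/s4.png')[145:220,240:320],None,fx=8,fy=8,interpolation=cv2.INTER_CUBIC))"
```

```text
(no output)
```

View pics/c4.png

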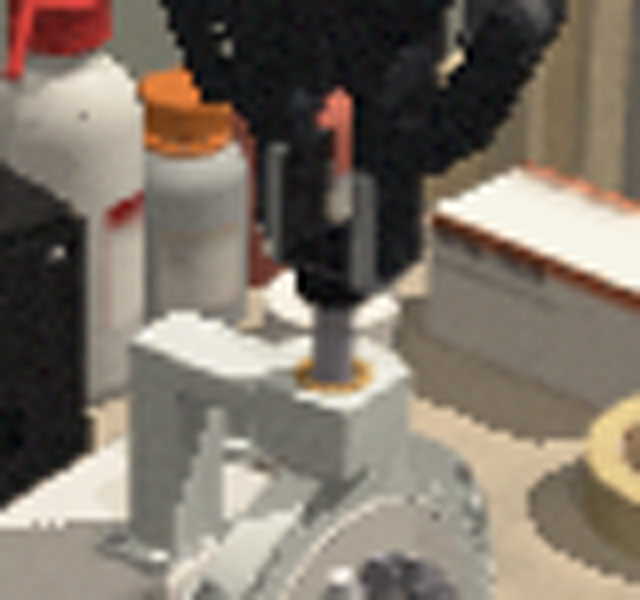

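The pin is entering the ring and is centred on it (shank u≈334, ring u≈334 in the crop). I'll keep descending.

```bash
python3 -m handwheel '{"commands": [{"xyz":[0,0,0.002],"turn":0,"grip":0.02},{"xyz":[0,0,0.002],"turn":0,"grip":0.02}]}';  python3 -m handwheel '{"commands": [{"xyz":[0,0,0.002],"turn":0,"grip":0.02},{"xyz":[0,0,0.002],"turn":0,"grip":0.02}]}';python3 -m handwheel '{"commands": [{"xyz":[0,0,0.0015],"turn":0,"grip":0.02},{"xyz":[0,0,0.0015],"turn":0,"grip":0.02}]}'
```

```text
time: 8.78
tool_pos: [0.5119, -0.0144, 0.2492]
tool_rot: [[-0.173, 0.985, 0.0], [0.985, 0.173, -0.0], [-0.0, 0.0, -1.0]]
contact_force: [-0.4, 0.1, -0.1]
opening: 0.0211
grip_force: 57.7
time: 9.02
tool_pos: [0.5119, -0.0144, 0.2452]
tool_rot: [[-0.173, 0.985, -0.0], [0.985, 0.173, -0.0], [-0.0, -0.0, -1.0]]
contact_force: [-0.3, -0.2, 0.5]
opening: 0.0213
grip_force: 57.7
time: 9.28
tool_pos: [0.5119, -0.0143, 0.2422]
tool_rot: [[-0.173, 0.985, 0.0], [0.985, 0.173, -0.0], [-0.0, 0.0, -1.0]]
contact_force: [-0.6, 0.9, -0.6]
opening: 0.0213
grip_force: 57.7
```

```bash
python3 -m handwheel '{"commands": [{"xyz":[0,0,0.001],"turn":0,"grip":0.02},{"xyz":[0,0,0.001],"turn":0,"grip":0.02}]}'; python3 -m handwheel '{"commands": [{"xyz":[0,0,0],"turn":0,"grip":0.026},{"xyz":[0,0,0],"turn":0,"grip":0.04},{"xyz":[0,0,0],"turn":0,"grip":0.045},{"xyz":[0,0,-0.01],"turn":0,"grip":0.045},{"xyz":[0,0,-0.02],"turn":0,"grip":0.045},{"xyz":[0,0,-0.02],"turn":0,"grip":0.045},{"xyz":[0,0,0],"turn":0,"grip":0.045}]}'
python3 -c "
from h import *
to([.5,0,.2])
d=snap('scene','pics/s5.png')
cv2.imwrite('pics/c5.png',cv2.resize(cv2.imread('pics/s5.png')[145:245,230:330],None,fx=6,fy=6,interpolation=cv2.INTER_CUBIC))"
```

```text
time: 9.52
tool_pos: [0.5119, -0.0144, 0.2403]
tool_rot: [[-0.173, 0.985, 0.0], [0.985, 0.173, -0.0], [-0.0, 0.0, -1.0]]
contact_force: [1.0, -0.4, -0.1]
opening: 0.0212
grip_force: 57.7
time: 10.4
tool_pos: [0.5129, -0.0144, 0.2923]
tool_rot: [[-0.173, 0.985, 0.004], [0.985, 0.173, -0.0], [-0.001, 0.004, -1.0]]
contact_force: [-0.2, -0.1, -0.3]
opening: 0.0453
grip_force: 0.0
t 10.4 tcp [ 0.5129 -0.0144  0.2923] yawY 9.968018352591704 tool shift [ 0.0165 -0.0106  0.0922] F [-0.2396 -0.0512 -0.3182] grip 0.045267858252873654 0.0
```

View pics/c5.png

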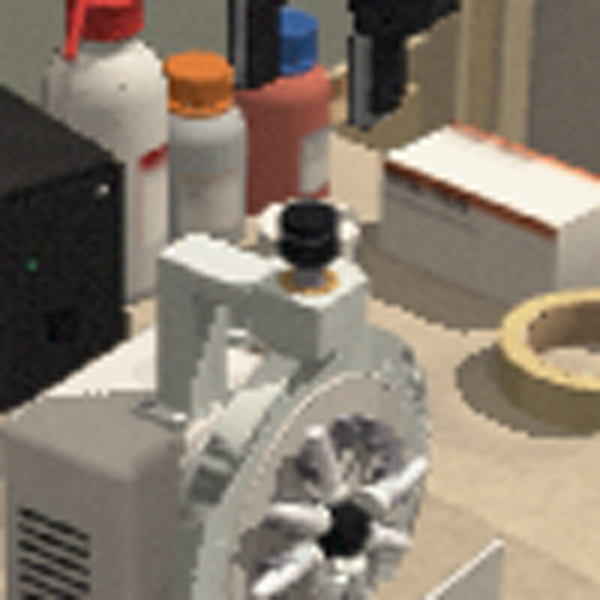

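The pin stands in the guide, riding on the rim, with the knob at crop (310,232) and about 12 mm of shank showing. Next I'll go to the robot's-left part of the rim, about 53° from the top. I start there so the gripper body stays clear of the knob.

```bash
python3 -m handwheel '{"commands": [{"xyz":[0.02,0,0],"turn":0,"grip":0.04},{"xyz":[0.02,0,0],"turn":0,"grip":0.04},{"xyz":[0.018,0,0.01],"turn":0,"grip":0.04},{"xyz":[0,0,0.025],"turn":0,"grip":0.04},{"xyz":[0,0,0.025],"turn":0,"grip":0.035},{"xyz":[0,0,0.025],"turn":0,"grip":0.035},{"xyz":[0,0,0.02],"turn":0,"grip":0.035},{"xyz":[0,0,0.015],"turn":0,"grip":0.03},{"xyz":[0,0,0.01],"turn":0,"grip":0.025},{"xyz":[0,0,0.003],"turn":0,"grip":0.02},{"xyz":[0,0,0],"turn":0,"grip":0.018},{"xyz":[0,0,0],"turn":0,"grip":0.018}]}'; python3 -c "
from h import *
W=np.array([.512,-.0144,0]);c,s=np.cos(np.radians(10)),np.sin(np.radians(10))
to(W+[0+(-s)*.0583,c*.0583,.1589])"
```

```text
time: 11.95
tool_pos: [0.5023, 0.0428, 0.1579]
tool_rot: [[-0.173, 0.985, 0.001], [0.985, 0.173, -0.0], [-0.0, 0.001, -1.0]]
contact_force: [0.0, 0.1, -0.0]
opening: 0.0179
grip_force: 0.0
t 11.95 tcp [0.5023 0.0428 0.1579] yawY 9.970452711628752 tool shift [ 0.0003 -0.0004 -0.001 ] F [ 0.0143  0.1292 -0.0391] grip 0.017919317406820085 0.0
```

```bash
for g in 0; do python3 -m handwheel '{"commands": [{"xyz":[0,0,0],"turn":0,"grip":0.015},{"xyz":[0,0,0],"turn":0,"grip":0.0142}]}'; done; python3 -m handwheel '{"commands": [{"xyz":[0,0,0],"turn":0,"grip":0.0138},{"xyz":[0,0,0],"turn":0,"grip":0.0138}]}'
```

```text
time: 12.2
tool_pos: [0.5014, 0.0427, 0.1575]
tool_rot: [[-0.173, 0.985, -0.001], [0.985, 0.173, -0.0], [-0.0, -0.001, -1.0]]
contact_force: [-1.7, -0.0, 1.5]
opening: 0.0145
grip_force: 1.0
time: 12.45
tool_pos: [0.5014, 0.0428, 0.1573]
tool_rot: [[-0.173, 0.985, -0.001], [0.985, 0.173, 0.0], [0.0, -0.001, -1.0]]
contact_force: [-3.6, 0.5, 3.6]
opening: 0.0134
grip_force: 5.6
```

```bash
python3 -m handwheel '{"commands": [{"xyz":[0,-0.0004,0],"turn":0,"grip":0.0137},{"xyz":[0.0022,0,0.0031],"turn":0,"grip":0.0137},{"xyz":[0.0021,0,0.0032],"turn":0,"grip":0.0137},{"xyz":[0.0019,0,0.0033],"turn":0,"grip":0.0137},{"xyz":[0.0017,0,0.0034],"turn":0,"grip":0.0137}]}'; python3 -m handwheel '{"commands": [{"xyz":[0.0015,0,0.0035],"turn":0,"grip":0.0137},{"xyz":[0.0013,0,0.0036],"turn":0,"grip":0.0137},{"xyz":[0.0012,0,0.0037],"turn":0,"grip":0.0137},{"xyz":[0.001,0,0.0037],"turn":0,"grip":0.0137},{"xyz":[0.0008,0,0.0037],"turn":0,"grip":0.0137},{"xyz":[0.0006,0,0.0038],"turn":0,"grip":0.0137},{"xyz":[0.0004,0,0.0038],"turn":0,"grip":0.0137}]}'
cat >> h.py <<'E'
def knob(n):
    d=snap('scene',f'pics/{n}.png'); a=d["pixels"].astype(int)
    m=(a[170:205,271:292].max(2)<70).astype(np.uint8); k,l,s,c=cv2.connectedComponentsWithStats(m); i=1+np.argmax(s[1:,4]); print("knob",c[i]+[271,170],s[i]+[271,170,0,0,0])
E
python3 - <<'E'
from h import *
import h
a=dict(np.load('pics/s5.npz'))["pixels"].astype(int)
m=(a[170:205,271:292].max(2)<70).astype(np.uint8); k,l,s,c=cv2.connectedComponentsWithStats(m); i=1+np.argmax(s[1:,4]); print("before",c[i]+[271,170],s[i]+[271,170,0,0,0])
knob('s6')
x=dict(np.load('pics/s5.npz'))["pixels"];y=cv2.imread('pics/s6.png')[:,:,::-1]
c=np.hstack([p[165:265,240:312] for p in(x,y)])
cv2.imwrite('pics/c6.png',cv2.resize(np.ascontiguousarray(c[:,:,::-1]),None,fx=5.5,fy=5.5,interpolation=cv2.INTER_CUBIC))
E
```

```text
time: 13.08
tool_pos: [0.4998, 0.051, 0.1441]
tool_rot: [[-0.173, 0.985, -0.001], [0.985, 0.173, 0.001], [0.001, -0.0, -1.0]]
contact_force: [-4.5, 2.2, 3.8]
opening: 0.014
grip_force: 8.6
time: 13.95
tool_pos: [0.4984, 0.0584, 0.1182]
tool_rot: [[-0.173, 0.985, -0.001], [0.985, 0.173, 0.002], [0.002, -0.001, -1.0]]
contact_force: [-5.3, 6.5, 5.4]
opening: 0.0139
grip_force: 12.2
before [280.8925 183.8387] [276 179  10  11  93]
knob [276.4795 186.5409] [271 170  17  35 342]
```

View pics/c6.png

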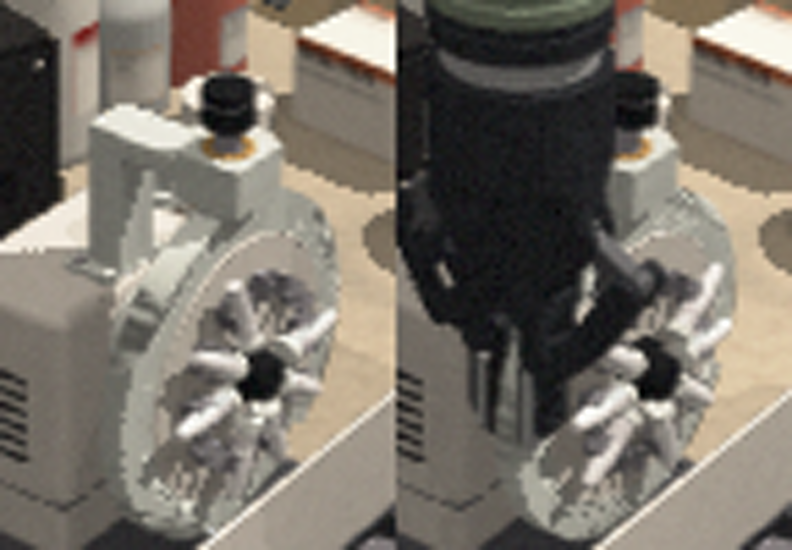

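The wheel turned with the rim (the tube pattern has shifted) and the knob is still up. The grip peaked at 12 N, so I'll use a lighter pinch and re-centre for the next stroke.

```bash
cat >> h.py <<'E'
def kcol(n):
    d=snap('scene',f'pics/{n}.png'); a=d["pixels"].astype(int).max(2); print([int(r) for r in a[176:196,284]])
E
python3 -c "
import numpy as np
for f in('s5','s6'): print(dict(np.load(f'pics/{f}.npz'))['pixels'].max(2)[176:196,284])"
python3 -m handwheel '{"commands": [{"xyz":[0,-0.0005,0],"turn":0,"grip":0.02},{"xyz":[0,0,-0.008],"turn":0,"grip":0.022},{"xyz":[0,0,-0.015],"turn":0,"grip":0.022},{"xyz":[-0.005,0,-0.016],"turn":0,"grip":0.022},{"xyz":[-0.0095,0,0],"turn":0,"grip":0.02},{"xyz":[0,0,0],"turn":0,"grip":0.017}]}'; python3 -m handwheel '{"commands": [{"xyz":[0,0,0],"turn":0,"grip":0.0144},{"xyz":[0,0,0],"turn":0,"grip":0.0141},{"xyz":[0,0,0],"turn":0,"grip":0.0141}]}'
```

```text
[154 156 189  46  32  31  29  28  53  24  22  23  42 142 166 139 176 183
 234 230]
[159 158  70  35  33  33  21  32  41  20  18  22  71 142 134 134 175 171
 228 221]
time: 14.75
tool_pos: [0.5011, 0.0421, 0.1576]
tool_rot: [[-0.172, 0.985, 0.0], [0.985, 0.172, -0.0], [-0.0, 0.0, -1.0]]
contact_force: [-0.4, 0.1, -0.2]
opening: 0.0168
grip_force: 0.0
time: 15.12
tool_pos: [0.5013, 0.0427, 0.1573]
tool_rot: [[-0.173, 0.985, 0.0], [0.985, 0.173, -0.001], [-0.001, 0.0, -1.0]]
contact_force: [3.2, -1.6, -1.8]
opening: 0.0141
grip_force: 1.4
```

```bash
python3 -m handwheel '{"commands": [{"xyz":[0,0.0003,0],"turn":0,"grip":0.0139},{"xyz":[0.0022,0,0.0031],"turn":0,"grip":0.0138},{"xyz":[0.0021,0,0.0032],"turn":0,"grip":0.0138},{"xyz":[0.0019,0,0.0033],"turn":0,"grip":0.0138},{"xyz":[0.0017,0,0.0034],"turn":0,"grip":0.0138}]}'; python3 -m handwheel '{"commands": [{"xyz":[0.0015,0,0.0035],"turn":0,"grip":0.0139},{"xyz":[0.0013,0,0.0036],"turn":0,"grip":0.0139},{"xyz":[0.0011,0,0.0037],"turn":0,"grip":0.0139}]}';  python3 -m handwheel '{"commands": [{"xyz":[0.0009,0,0.0037],"turn":0,"grip":0.0139},{"xyz":[0.0007,0,0.0037],"turn":0,"grip":0.0139},{"xyz":[0.0005,0,0.0038],"turn":0,"grip":0.0139},{"xyz":[0.0002,0,0.0038],"turn":0,"grip":0.0139}]}'; python3 -c "
from h import *
kcol('s7')"
```

```text
time: 15.75
tool_pos: [0.4997, 0.0514, 0.1445]
tool_rot: [[-0.173, 0.985, -0.0], [0.985, 0.173, 0.001], [0.001, 0.0, -1.0]]
contact_force: [0.3, 3.5, 4.0]
opening: 0.0142
grip_force: 6.4
time: 16.12
tool_pos: [0.499, 0.0549, 0.1335]
tool_rot: [[-0.173, 0.985, -0.0], [0.985, 0.173, 0.001], [0.001, -0.0, -1.0]]
contact_force: [-0.4, 4.5, 5.1]
opening: 0.014
grip_force: 7.4
time: 16.62
tool_pos: [0.4986, 0.0571, 0.1184]
tool_rot: [[-0.173, 0.985, -0.0], [0.985, 0.173, 0.001], [0.001, -0.0, -1.0]]
contact_force: [-0.9, 5.6, 4.8]
opening: 0.0137
grip_force: 9.2
[161, 159, 73, 31, 33, 28, 16, 31, 43, 13, 22, 27, 69, 143, 129, 131, 174, 170, 228, 222]
```

```bash
cat > rot.py <<'E'
from h import *
W=np.array([.512,-.0144,.115]);c,s=np.cos(np.radians(10)),np.sin(np.radians(10));X=np.array([c,s,0]);Y=np.array([-s,c,0])
th=np.radians(np.arange(0,360,2))
def prof(f,r=.055,x=-.007):
    d=dict(np.load(f'pics/{f}.npz'))
    P=W+x*X+r*(np.sin(th)[:,None]*Y+np.cos(th)[:,None]*np.array([0,0,1]))
    uv=(proj(d,P)+[-.2,-1.6]).astype(np.float32)
    return cv2.remap(d["pixels"].mean(2).astype(np.float32),uv[:,:1],uv[:,1:],cv2.INTER_LINEAR)[:,0]
def shift(f,g):
    out=0
    idx=np.arange(180); vis=(idx*2>190)&(idx*2<345)   # robot's right side, unobstructed
    for r,x in((.04,-.015),(.05,-.015),(.045,-.012)):
        a,b=prof(f,r,x),prof(g,r,x); res=[]
        for k in range(0,30):
            # content at angle t in a moves to t+2k in b
            j=(idx-k)%180; m=vis&vis[j]; res.append(np.corrcoef(a[j][m],b[m])[0,1] if m.sum()>25 else -1)
        out=out+np.array(res)
    k=np.argsort(-out)[:4]; print(f,g,[(2*int(i),round(float(out[i]/3),2)) for i in k])
E
python3 -c "
from rot import *
shift('s2','s5');shift('s5','s6');shift('s6','s7');shift('s5','s7')"
```

```text
s2 s5 [(0, 0.99), (2, 0.9), (4, 0.71), (6, 0.5)]
s5 s6 [(24, 0.74), (26, 0.72), (22, 0.67), (28, 0.62)]
s6 s7 [(24, 0.63), (26, 0.62), (0, 0.57), (22, 0.55)]
s5 s7 [(20, 0.66), (22, 0.65), (18, 0.59), (24, 0.55)]
```

The polar profile gives about 25–30° per stroke, so I'll keep going.

```bash
python3 -m handwheel '{"commands": [{"xyz":[0,0,0],"turn":0,"grip":0.02},{"xyz":[0,0,-0.008],"turn":0,"grip":0.022},{"xyz":[0,0,-0.015],"turn":0,"grip":0.022},{"xyz":[-0.005,0,-0.0165],"turn":0,"grip":0.022},{"xyz":[-0.0095,0,0],"turn":0,"grip":0.018},{"xyz":[0,0,0],"turn":0,"grip":0.0144},{"xyz":[0,0,0],"turn":0,"grip":0.0138},{"xyz":[0,0,0],"turn":0,"grip":0.0137}]}'; python3 -m handwheel '{"commands": [{"xyz":[0.0022,0,0.0031],"turn":0,"grip":0.0137},{"xyz":[0.0021,0,0.0032],"turn":0,"grip":0.0138},{"xyz":[0.0019,0,0.0033],"turn":0,"grip":0.0138},{"xyz":[0.0017,0,0.0034],"turn":0,"grip":0.0138}]}'; python3 -m handwheel '{"commands": [{"xyz":[0.0015,0,0.0035],"turn":0,"grip":0.0139},{"xyz":[0.0013,0,0.0036],"turn":0,"grip":0.0139},{"xyz":[0.0011,0,0.0037],"turn":0,"grip":0.0139}]}';  python3 -m handwheel '{"commands": [{"xyz":[0.0009,0,0.0037],"turn":0,"grip":0.0139},{"xyz":[0.0007,0,0.0037],"turn":0,"grip":0.0139},{"xyz":[0.0005,0,0.0038],"turn":0,"grip":0.0139},{"xyz":[0.0002,0,0.0038],"turn":0,"grip":0.0139}]}'; python3 -c "
from rot import *
kcol('s8');shift('s7','s8')"
```

```text
time: 17.68
tool_pos: [0.5015, 0.0421, 0.158]
tool_rot: [[-0.174, 0.985, 0.0], [0.985, 0.174, -0.001], [-0.001, -0.0, -1.0]]
contact_force: [1.8, -2.9, 0.2]
opening: 0.0137
grip_force: 7.4
time: 18.18
tool_pos: [0.4998, 0.0512, 0.1452]
tool_rot: [[-0.173, 0.985, -0.0], [0.985, 0.173, 0.001], [0.001, 0.0, -1.0]]
contact_force: [-0.6, 3.0, 5.9]
opening: 0.0137
grip_force: 8.4
time: 18.55
tool_pos: [0.4991, 0.0546, 0.1342]
tool_rot: [[-0.173, 0.985, -0.0], [0.985, 0.173, 0.001], [0.001, -0.0, -1.0]]
contact_force: [-1.4, 5.6, 5.4]
opening: 0.0141
grip_force: 7.4
time: 19.05
tool_pos: [0.4987, 0.0568, 0.1191]
tool_rot: [[-0.173, 0.985, -0.0], [0.985, 0.173, 0.001], [0.001, -0.0, -1.0]]
contact_force: [-1.4, 7.1, 5.6]
opening: 0.014
grip_force: 9.3
[163, 159, 72, 33, 40, 29, 13, 27, 40, 19, 19, 25, 71, 142, 138, 132, 174, 171, 228, 221]
s7 s8 [(0, 0.62), (26, 0.59), (28, 0.57), (24, 0.55)]
```

```bash
python3 -m handwheel '{"commands": [{"xyz":[0,0,0],"turn":0,"grip":0.02},{"xyz":[0,0,-0.008],"turn":0,"grip":0.022},{"xyz":[0,0,-0.015],"turn":0,"grip":0.022},{"xyz":[-0.005,0,-0.0165],"turn":0,"grip":0.022},{"xyz":[-0.0092,0,0],"turn":0,"grip":0.018},{"xyz":[0,0,0],"turn":0,"grip":0.0144},{"xyz":[0,0,0],"turn":0,"grip":0.0138},{"xyz":[0,0,0],"turn":0,"grip":0.0137}]}'; python3 -c "
from h import *
kcol('a0')"; python3 -m handwheel '{"commands": [{"xyz":[0.0022,0,0.0031],"turn":0,"grip":0.0137},{"xyz":[0.0021,0,0.0032],"turn":0,"grip":0.0138},{"xyz":[0.0019,0,0.0033],"turn":0,"grip":0.0138},{"xyz":[0.0017,0,0.0034],"turn":0,"grip":0.0138}]}'; python3 -c "
from h import *
kcol('a1')"; python3 -m handwheel '{"commands": [{"xyz":[0.0015,0,0.0035],"turn":0,"grip":0.0139},{"xyz":[0.0013,0,0.0036],"turn":0,"grip":0.0139},{"xyz":[0.0011,0,0.0037],"turn":0,"grip":0.0139}]}'; python3 -c "
from h import *
kcol('a2')"; python3 -m handwheel '{"commands": [{"xyz":[0.0009,0,0.0037],"turn":0,"grip":0.0139},{"xyz":[0.0007,0,0.0037],"turn":0,"grip":0.0139},{"xyz":[0.0005,0,0.0038],"turn":0,"grip":0.0139},{"xyz":[0.0002,0,0.0038],"turn":0,"grip":0.0139}]}'; python3 -c "
from rot import *
kcol('a3');shift('s8','a0');shift('a0','a1');shift('a1','a2');shift('a2','a3')"
```

```text
time: 20.1
tool_pos: [0.5015, 0.042, 0.1586]
tool_rot: [[-0.174, 0.985, 0.0], [0.985, 0.174, -0.001], [-0.001, -0.0, -1.0]]
contact_force: [1.7, -1.9, 0.3]
opening: 0.0139
grip_force: 7.2
[160, 158, 72, 33, 28, 30, 22, 27, 48, 30, 31, 28, 75, 139, 125, 123, 121, 79, 52, 48]
time: 20.65
tool_pos: [0.4998, 0.0512, 0.1459]
tool_rot: [[-0.173, 0.985, -0.0], [0.985, 0.173, 0.002], [0.002, 0.0, -1.0]]
contact_force: [-1.0, 3.5, 5.6]
opening: 0.0142
grip_force: 8.3
[164, 157, 72, 33, 35, 33, 23, 56, 35, 18, 26, 28, 69, 141, 130, 132, 175, 170, 228, 222]
time: 21.08
tool_pos: [0.4991, 0.0545, 0.1349]
tool_rot: [[-0.173, 0.985, -0.0], [0.985, 0.173, 0.001], [0.001, -0.0, -1.0]]
contact_force: [-0.7, 4.8, 6.3]
opening: 0.014
grip_force: 7.2
[161, 157, 72, 33, 34, 35, 19, 57, 34, 13, 20, 24, 71, 143, 138, 133, 174, 169, 227, 221]
time: 21.62
tool_pos: [0.4987, 0.0569, 0.12]
tool_rot: [[-0.173, 0.985, -0.0], [0.985, 0.173, 0.001], [0.001, -0.0, -1.0]]
contact_force: [-1.6, 6.5, 5.6]
opening: 0.0142
grip_force: 9.1
[162, 161, 71, 35, 36, 38, 16, 59, 38, 20, 21, 21, 69, 145, 138, 131, 172, 171, 226, 221]
s8 a0 [(0, 0.97), (2, 0.93), (4, 0.79), (6, 0.6)]
a0 a1 [(10, 0.89), (8, 0.86), (12, 0.8), (6, 0.72)]
a1 a2 [(6, 0.94), (8, 0.93), (4, 0.84), (10, 0.81)]
a2 a3 [(10, 0.81), (8, 0.79), (12, 0.74), (6, 0.68)]
```

That is about 26° per stroke, roughly 105° so far, with the pin still riding on the rim. Next stroke.

```bash
python3 -m handwheel '{"commands": [{"xyz":[0,0,0],"turn":0,"grip":0.02},{"xyz":[0,0,-0.008],"turn":0,"grip":0.022},{"xyz":[0,0,-0.015],"turn":0,"grip":0.022},{"xyz":[-0.005,0,-0.0155],"turn":0,"grip":0.022},{"xyz":[-0.0092,0,0],"turn":0,"grip":0.018},{"xyz":[0,0,0],"turn":0,"grip":0.0144},{"xyz":[0,0,0],"turn":0,"grip":0.0138},{"xyz":[0,0,0],"turn":0,"grip":0.0137}]}'; python3 -m handwheel '{"commands": [{"xyz":[0.0022,0,0.0031],"turn":0,"grip":0.0137},{"xyz":[0.0021,0,0.0032],"turn":0,"grip":0.0138},{"xyz":[0.0019,0,0.0033],"turn":0,"grip":0.0138},{"xyz":[0.0017,0,0.0034],"turn":0,"grip":0.0138}]}'; python3 -c "
from h import *
kcol('b1')"; python3 -m handwheel '{"commands": [{"xyz":[0.0015,0,0.0035],"turn":0,"grip":0.0139},{"xyz":[0.0013,0,0.0036],"turn":0,"grip":0.0139},{"xyz":[0.0011,0,0.0037],"turn":0,"grip":0.0139}]}'; python3 -c "
from h import *
kcol('b2')"
```

```text
time: 22.68
tool_pos: [0.5015, 0.0419, 0.1584]
tool_rot: [[-0.174, 0.985, 0.0], [0.985, 0.174, -0.001], [-0.001, 0.0, -1.0]]
contact_force: [0.4, -2.7, 0.8]
opening: 0.0137
grip_force: 7.3
time: 23.18
tool_pos: [0.4998, 0.051, 0.1456]
tool_rot: [[-0.173, 0.985, -0.0], [0.985, 0.173, 0.001], [0.001, 0.0, -1.0]]
contact_force: [-0.9, 3.6, 4.8]
opening: 0.0136
grip_force: 8.4
[159, 160, 81, 32, 36, 30, 25, 28, 50, 18, 24, 20, 67, 139, 130, 132, 175, 171, 228, 222]
time: 23.6
tool_pos: [0.4993, 0.0537, 0.1351]
tool_rot: [[-0.174, 0.985, 0.0], [0.985, 0.174, -0.001], [-0.001, 0.0, -1.0]]
contact_force: [-2.5, -0.3, 10.6]
opening: 0.0138
grip_force: 7.8
[162, 166, 241, 248, 239, 135, 88, 26, 33, 33, 27, 22, 40, 20, 21, 23, 48, 170, 228, 221]
```

The pin has dropped into the notch and the wheel is now blocked. I'll open the fingers, lift away and measure.

```bash
python3 -m handwheel '{"commands": [{"xyz":[0,0,-0.001],"turn":0,"grip":0.02},{"xyz":[0,0,0],"turn":0,"grip":0.025},{"xyz":[0.003,0,-0.015],"turn":0,"grip":0.025},{"xyz":[0,0,-0.03],"turn":0,"grip":0.025},{"xyz":[0,0,-0.04],"turn":0,"grip":0.01},{"xyz":[0,0,-0.04],"turn":0,"grip":0},{"xyz":[0,0,0],"turn":0,"grip":0},{"xyz":[0,0,0],"turn":0,"grip":0}]}'
python3 - <<'E'
from h import *
to([.5118,-.0143,.26])
d=snap('scene','pics/e1.png'); p=d["pixels"].max(2)
q=dict(np.load('pics/s5.npz'))["pixels"].max(2)
for u in(279,281,283): print(u,q[174:198,u],p[174:198,u],sep='\n')
for z in(.232,.222,.25,.24): print(z,proj(d,[.512,-.0144,z]))
E
```

```text
time: 24.65
tool_pos: [0.4983, 0.0568, 0.2607]
tool_rot: [[-0.173, 0.985, -0.0], [0.985, 0.173, -0.0], [-0.0, -0.0, -1.0]]
contact_force: [-0.0, 0.4, -0.5]
opening: 0.0002
grip_force: 0.0
t 24.65 tcp [0.4983 0.0568 0.2607] yawY 9.969304885652196 tool shift [-0.0723  0.0009  0.0007] F [-0.0028  0.3965 -0.5119] grip 0.00016914466732886692 0.0
279
[125 122 125 119 123  34  33  29  35  10  32  34  13  16  24  61  77  79
  88 129 229 152 106 109]
[122 121 122 128 238 245 192 119  59  31  30  26  15  17  35  18  18  18
  40 109 126 143 103 106]
281
[162 159 153 120  86  36  32  39  34  19  24  49  18  26  18  37  78  81
  91 185 211 236 116 108]
[156 157 159 131 244 243 140  98  37  37  30  30  22  14  36  20   9  13
  27  96 190 221 109 103]
283
[169 164 133 141 138  32  38  36  37  23  34  43  19  18  22  66  95 118
 132 189 222 235 187 139]
[170 164 134 147 238 244 190  94  47  35  36  32  22  24  39  20  17  15
  35 135 201 220 170 134]
0.232 [[281.5519 187.6949]]
0.222 [[281.4635 191.5641]]
0.25 [[281.713  180.6494]]
0.24 [[281.6232 184.5765]]
```

```bash
python3 -m handwheel '{"commands": [{"xyz":[-0.018,0,0],"turn":0,"grip":0},{"xyz":[-0.018,0.001,0],"turn":0,"grip":0},{"xyz":[-0.018,0,0],"turn":0,"grip":0},{"xyz":[-0.018,0,0],"turn":0,"grip":0},{"xyz":[0,0,0.008],"turn":0,"grip":0},{"xyz":[0,0,0.006],"turn":0,"grip":0},{"xyz":[0,0,0.002],"turn":0,"grip":0},{"xyz":[0,0,0],"turn":0,"grip":0}]}'; for i in 1; do python3 -m handwheel '{"commands": [{"xyz":[0,0,0.001],"turn":0,"grip":0},{"xyz":[0,0,0.001],"turn":0,"grip":0}]}'; done; python3 -m handwheel '{"commands": [{"xyz":[0,0,0.001],"turn":0,"grip":0}]}'
```

```text
time: 25.7
tool_pos: [0.5121, -0.0134, 0.2446]
tool_rot: [[-0.174, 0.985, -0.0], [0.985, 0.174, 0.0], [0.0, -0.0, -1.0]]
contact_force: [-1.4, -0.8, 0.1]
opening: -0.0001
grip_force: 0.0
time: 25.95
tool_pos: [0.5123, -0.0137, 0.2429]
tool_rot: [[-0.173, 0.985, 0.0], [0.985, 0.173, -0.0], [-0.0, 0.0, -1.0]]
contact_force: [-0.1, 0.5, 0.8]
opening: 0.0004
grip_force: 0.0
time: 26.08
tool_pos: [0.5123, -0.0138, 0.2418]
tool_rot: [[-0.173, 0.985, 0.0], [0.985, 0.173, -0.0], [-0.0, 0.0, -1.0]]
contact_force: [0.6, -0.1, 0.5]
opening: -0.0001
grip_force: 0.0
```

```bash
python3 -m handwheel '{"commands": [{"xyz":[0,0,0.001],"turn":0,"grip":0}]}'; python3 -m handwheel '{"commands": [{"xyz":[0,0,0.0008],"turn":0,"grip":0}]}'; python3 -m handwheel '{"commands": [{"xyz":[0,0,0.0005],"turn":0,"grip":0}]}'
```

```text
time: 26.2
tool_pos: [0.5123, -0.0139, 0.2408]
tool_rot: [[-0.173, 0.985, 0.0], [0.985, 0.173, -0.0], [-0.0, 0.0, -1.0]]
contact_force: [0.8, 0.5, -0.4]
opening: 0.0
grip_force: 0.0
time: 26.32
tool_pos: [0.5125, -0.0138, 0.2403]
tool_rot: [[-0.173, 0.985, 0.001], [0.985, 0.173, 0.0], [0.0, 0.001, -1.0]]
contact_force: [0.7, 0.9, 3.1]
opening: 0.0
grip_force: 1.6
time: 26.45
tool_pos: [0.5127, -0.0138, 0.2402]
tool_rot: [[-0.173, 0.985, 0.002], [0.985, 0.173, 0.0], [-0.0, 0.002, -1.0]]
contact_force: [0.1, 0.0, 5.2]
opening: 0.0001
grip_force: 2.4
```

```bash
python3 -m handwheel '{"commands": [{"xyz":[0,0,0.0008],"turn":0,"grip":0},{"xyz":[0,0,0],"turn":0,"grip":0}]}'; python3 -m handwheel '{"commands": [{"xyz":[0,0,0.0008],"turn":0,"grip":0},{"xyz":[0,0,0],"turn":0,"grip":0}]}'
```

```text
time: 26.7
tool_pos: [0.5131, -0.0137, 0.24]
tool_rot: [[-0.173, 0.985, 0.003], [0.985, 0.173, 0.0], [-0.0, 0.003, -1.0]]
contact_force: [-0.2, 0.6, 6.2]
opening: -0.0
grip_force: 3.4
time: 26.95
tool_pos: [0.5135, -0.0137, 0.2399]
tool_rot: [[-0.173, 0.985, 0.005], [0.985, 0.173, 0.0], [-0.0, 0.005, -1.0]]
contact_force: [-0.1, 0.8, 10.2]
opening: -0.0001
grip_force: 4.7
```

The push met a firm stop at 0.240, which is the knob's top height when fully home. I'll retreat and check.

```bash
python3 -m handwheel '{"commands": [{"xyz":[0,0,-0.004],"turn":0,"grip":0},{"xyz":[0,0,-0.015],"turn":0,"grip":0},{"xyz":[0,0,-0.03],"turn":0,"grip":0},{"xyz":[0,0,-0.03],"turn":0,"grip":0},{"xyz":[0,0,0],"turn":0,"grip":0},{"xyz":[0,0,0],"turn":0,"grip":0}]}'
python3 - <<'E'
from h import *
d=snap('scene','pics/f.png'); p=d["pixels"].max(2); e=dict(np.load('pics/e1.npz'))["pixels"].max(2)
for u in(279,281,283): print(u,e[178:198,u],p[178:198,u],sep='\n')
cv2.imwrite('pics/cf.png',cv2.resize(cv2.imread('pics/f.png')[150:300,160:360],None,fx=4,fy=4,interpolation=cv2.INTER_CUBIC))
E
```

```text
time: 27.7
tool_pos: [0.5118, -0.0139, 0.3163]
tool_rot: [[-0.173, 0.985, -0.001], [0.985, 0.173, -0.0], [0.0, -0.001, -1.0]]
contact_force: [-1.2, 0.4, 0.2]
opening: -0.0002
grip_force: 0.0
279
[238 245 192 119  59  31  30  26  15  17  35  18  18  18  40 109 126 143
 103 106]
[238 243 193 117  63  32  34  35  20  19  53  22  18  16  31 118 149 153
 106 110]
281
[244 243 140  98  37  37  30  30  22  14  36  20   9  13  27  96 190 221
 109 103]
[244 244 139  97  50  37  34  37  26  17  44  18  19  18  24  94 209 234
 115 105]
283
[238 244 190  94  47  35  36  32  22  24  39  20  17  15  35 135 201 220
 170 134]
[237 244 190  90  51  32  37  36  28  22  73  13  26  17  38 149 220 232
 182 140]
```

View pics/cf.png

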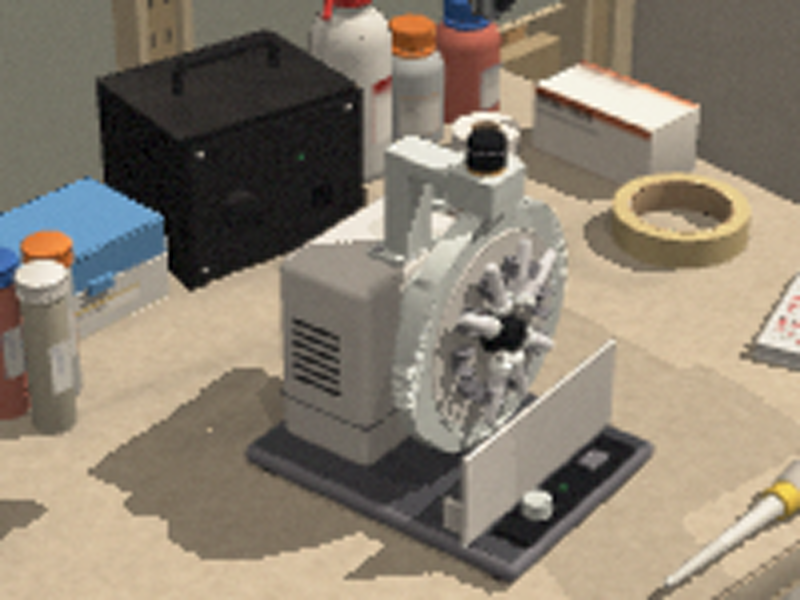

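The knob sits right down on the guide at crop (488,150), no shank shows, and nothing around it has moved. I'll hand the job in.

```bash
python3 -c "
from station import close_job
print(close_job())"
```

```text
the job is handed in; nothing more can be done
None
```

I handed the job in at about 28 s: the lock pin is released and fully home in the notch, with its knob top at 0.240 m and firm under a 10 N push. The wheel is locked, and nothing in the final scene view had moved.

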